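Centre a sample jar in the shaker's self-centring clamp

ROBOT

A 6-joint arm with a two-finger parallel gripper is mounted at the origin on a cart in front of the work surface, level with it; the furniture and walls round the work are solid. World frame = base frame: x ahead of the robot, y to its left, z up, the work surface at z = 0. Lengths are in m, angles in rad, forces in N, time in s.
With the tool pointing down it reaches from about 0.3 to 0.775 m from the base axis. Payload 14.6 kg.
Tool frame: the origin (TCP) lies on the centre line of the jaws, within the pads' length; the fingertips stand 19 mm ahead of it and the grasp point (between the pads) is the TCP; z points along the fingers, y is the direction in which the jaws open and shut (so a half turn about z gives the same grasp; the last joint's range is limited). The gripper opens to 94 mm and grips with 3 to 60 N. Pads are 16 mm wide; open, the fingers measure 119 mm over their backs; the gripper's body (75 mm by 177 mm) begins 78 mm behind the grasp point.
Start: joints at [1.144, 0.3, 1.521, -0, 1.321, -0.067], TCP at [0.194, 0.515, 0.224] pointing down, gripper open.
Joint ranges: [-3.03, 3.03], [-0.79, 2.21], [0.23, 2.52], [-1.04, 4.18], [0, 3.07], [-2.55, 2.55]. Speed limits (rad/s): [2.22, 2.22, 2.57, 3.14, 3.14, 3.14].

INTERFACE

Orientations are given as [roll, pitch, yaw] about the fixed x, y, z axes, in that order (R = Rz(yaw) Ry(pitch) Rx(roll)).
In Python, from station import ctrl gives the robot as it stands. The module is installed in compiled form; this text tells all that it offers.
- The arm moves only by the shell command python3 -m creep 'ROWS' [FORCE]. ROWS is a JSON object of lists of equal length, an entry for each row: "translation": the shift along the world's x, y, z in mm, a list of three; "yaw": the turn about the world's z in rad; "gripper": the closure in counts, from 0 (fully open) to 255 (shut). A call has 1 to 5 rows; each row is the pose to reach, as a shift and turn from the pose measured when the call began; what a row does not reach only later rows make up. A row lasts 1/12 s, in which the tool goes at most 41.7 mm and 7.16 degrees, less where a joint would pass 70% of its speed; a pose out of reach is approached as far as the arm can. A call with a gripper value outside its range is refused whole. The fingers move at their own pace and stop on an object; FORCE is the grip in N (left out, the last holds). Time passes only in rows, so rows that repeat a pose let the fingers close. It gives the time, the measured TCP pose, the force and the opening at its end, in the units of the state.
- ctrl.get_obs(): the state, without advancing time (a new reading comes with each control period).
- ctrl.camera(name): name is "scene" or "side" or "wrist"; returns a dict with "pixels" (400x640x3 uint8, red, green, blue), "depth" (400x640 float32, m along the optical axis (not along the pixel's ray), 0 where there is no reading), "fx", "fy", "cx", "cy" (pixels), "R" (3x3) and "t" (3): a world point X has camera coordinates R X + t; the wrist camera has in their place "tool_from_camera" (4x4, takes a point from camera to tool coordinates, whose origin is the TCP and whose axes are the flange's). Camera axes: x right, y down, z forward; pixel columns grow to the right and rows downward; lengths in m; the calibration is good to about 2 mm. A picture is of the moment at which its call begins: read the wrist's pose just before it.
- ctrl.hand_in(): hands the job in, once; it reports no verdict.
The state is a dict: "time_s": time; "qpos": joint angles; "joint_vel": joint speeds; "tau": joint torques, N m; "ee_pos": TCP position; "eef_rot": TCP orientation; "force": force on the tool from outside, world axes, zero at the start; "moment": the same for the moment, N m; "grip_width": finger opening in m.
Only numpy, scipy, OpenCV 4.12 (cv2) and the standard library are available. Lean on these libraries where they do the work, as an engineer would, in place of code of your own. Each camera call takes 0.05 s, during which the arm holds its last target. There are 200 camera calls.

TASK

The larger screw-top jar on the worktop is next for the small orbital shaker. Pull the knob at the shaker's end all the way out to open the clamp, gently set the jar upright in the middle of the small round platform between the jaws, then push the knob back in until both jaws bear snugly on the jar and hold it centred with no edge over the platform's rim: about 16 N at the knob is snug, more than 20 N is too much for the thin jar. Leave the other things where they stand and let go.

Things in the scene. Friction and masses are not known exactly. Their poses are not given: they have to be found in the camera images.
- sample_jar: The job's jar: white screw-top sample jar, the larger of the two jars, 80 mm tall. Its lid is 55 mm across and takes the top 16 mm; the white body below it is moulded, slightly tapered, about 50 mm across (not exact). About 0.1 to 0.2 kg. Origin: centre of its underside, z up.
- shaker: Small white orbital shaker, fixed on the worktop: housing 188 mm (its x) by 132 mm (its y), deck 44 mm high, end blocks of the clamp to 60 mm. Origin: on the worktop straight below the platform's centre. Its -x axis points out of the end with the pull knob; the dark control strip is on its +y side. The clamp moves along its x axis.
- platform_centre (a point): Centre of the top of the small round platform (72 mm across, rubber mat, 64 mm above the worktop) on which the jar is to stand. Axes as the shaker's. Once the jaws bear, each 2 N at the knob beyond its drag puts 1 N of each jaw on the jar.
- pull_knob (a point): Middle of the grip of the black upright knob (20 mm diameter; top 18 mm above, top of its rod 24 mm below this point) beyond the shaker's -x end. It slides along the shaker's x with about 8 N of drag to an outer stop (fully open, 22 to 28 mm out from the start), stays where it is left and drives both jaws alike by rack and pinion. At start the clamp is too narrow for the jar.
- small_jar: Bystander: the smaller screw-top jar, 45 mm across, 64 mm tall. Origin: centre of its underside.
- dropper_bottle: Bystander: amber dropper bottle, 35 mm across, 115 mm tall. Origin: centre of its underside.
- dish: Bystander: open petri dish, 58 mm across, 13 mm tall. Origin: centre of its underside.
- clamp: The self-centring clamp: end blocks and guide rods fixed on the shaker, and two opposite jaws (uprights to 103 mm above the worktop, rubber V pads of 120 degrees that meet the jar 16 to 38 mm above the platform; open, they clear a centred jar by 15 mm). The knob is locked 0 to 15 mm along its threaded rod, differently each time, so where it stops on the jar must be felt. Origin: the shaker's.
Mind the look-alikes: they are no part of the job. Leave any pink or purple look-alike of the sample_jar alone.

How it is judged:
At the end, for the whole second after the job is handed in: The larger jar stands upright (within 0.06 rad) on the platform (underside within 3 mm of its top), its axis within 4 mm of the platform's centre so no edge overhangs, at rest, and the clamp's jaws bear on it with more than 1.5 N in all with the knob let go (horizontal distance between sample_jar and platform_centre below 0.004 m and z of sample_jar in the frame of platform_centre between -0.003 and 0.003 m and angle between sample_jar's own z axis and vertical below 0.06 rad and contact force between sample_jar and clamp above 1.5 N and linear speed of sample_jar below 0.01 m/s); the robot touches nothing.
It fails at once if the clamp crushes the jar: its jaws bear on it with more than 14 N in all (contact force between sample_jar and clamp above 14 N).
It fails at once if the jar is dropped on the platform: it moves faster than 0.3 m/s within 12 mm of it (horizontal distance between sample_jar and platform_centre below 0.03 m and z of sample_jar in the frame of platform_centre below 0.012 m and linear speed of sample_jar above 0.3 m/s).
It fails at once if the jar is tipped over (angle between sample_jar's own z axis and vertical above 0.5 rad).
It fails at once if a bystander is knocked away (moved more than 20 mm) (distance of any of small_jar, dropper_bottle, dish from where it was at the start of the episode above 0.02 m).
It also fails if it takes over 58 s, if anything falls off the work surface, if the arm or the gripper's body presses on something with over 40 N, if the wrist force passes 120 N, or if a joint passes its speed limit or range.

## Working session

There is one attempt and no reset: what is moved stays moved. The work goes in short steps, Python scripts to look and compute and a shell command to move; the robot and the scene stay as the last step left them, time stands still between calls to the robot, and variables do not carry over. Pictures are saved under pics/ and viewed, about 8 in all and at most 12, crops included, and the job is handed in when it is done.

```bash
mkdir -p pics
cat > h.py <<'E'
import numpy as np, cv2
from station import ctrl
def snap(n,name):
    o=ctrl.get_obs(); c=ctrl.camera(n); cv2.imwrite(f'pics/{name}.png',c['pixels'][:,:,::-1]); np.savez(f'pics/{name}.npz',ee=o['ee_pos'],rot=o['eef_rot'],**c); return c
def pts(c):
    v,u=np.mgrid[:400,:640]; d=c['depth']; P=np.stack([(u-c['cx'])/c['fx']*d,(v-c['cy'])/c['fy']*d,d],-1)
    return (P-c['t'])@c['R']   # R^T (p-t)
E
python3 - <<'E'
from h import *
for n in('scene','side'):
    c=snap(n,n+'0'); print(n,c['R'].round(3).tolist(),c['t'],c['fx'])
o=ctrl.get_obs();print(o)
a=cv2.imread('pics/scene0.png')
E
```

```text
scene [[0.547, -0.837, 0.005], [-0.445, -0.296, -0.845], [0.709, 0.46, -0.535]] [-0.49398002  0.21147797  1.08006343] 384.05003730430394
side [[0.975, -0.223, 0.001], [-0.146, -0.643, -0.752], [0.169, 0.733, -0.659]] [-0.54265318 -0.04690386  1.95885171] 509.31989675456623
{'time_s': 0.1, 'qpos': array([ 1.14438949e+00,  3.00429829e-01,  1.52152083e+00,  3.43197937e-05,
        1.32072377e+00, -6.66150990e-02]), 'joint_vel': array([-2.28591942e-03,  1.56020645e-05, -1.06529237e-03, -1.67952299e-04,
       -7.60363569e-04,  1.61019287e-03]), 'tau': array([ 1.26858620e-03, -5.32639253e+01, -3.53279471e+01,  7.09134433e-02,
        2.34668230e-02, -2.74412173e-05]), 'ee_pos': array([0.19355406, 0.51457955, 0.22393445]), 'eef_rot': array([-3.14051549e+00, -1.05178578e-04,  2.78179235e+00]), 'force': array([0.10869198, 0.38484595, 0.63551643]), 'moment': array([-0.03559987,  0.03583569,  0.06860285]), 'grip_width': 0.09381867255033788}
```

View pics/scene0.png

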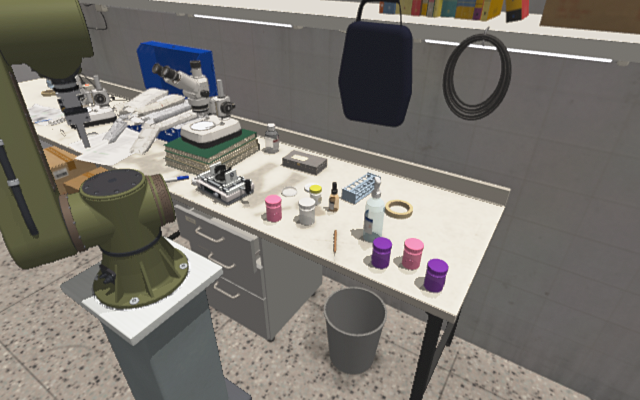

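View pics/side0.png

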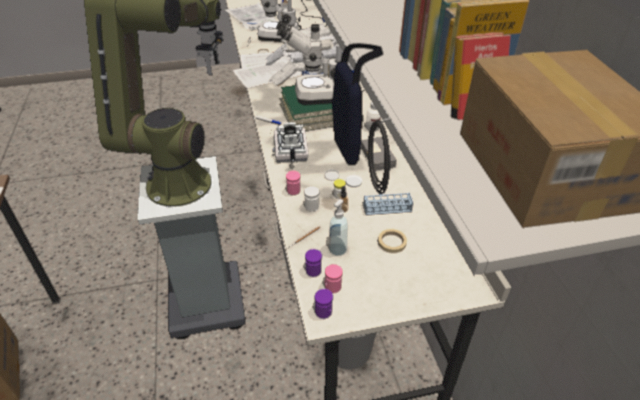

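The scene view shows these jars:
- White jar at scene (307,211), side (312,198).
- Yellow-lidded small jar at (316,193).
- Pink look-alikes at (273,208) and (412,254).
- Purple look-alikes at (381,252) and (436,275).

I choose the white one. The shaker is at scene (222,183), side (291,143). Next come a close crop and measurements.

Run:
```python
from h import *
a=cv2.imread('pics/scene0.png')[155:235,180:350]; b=cv2.imread('pics/side0.png')[115:215,260:400]
A=cv2.resize(a,None,fx=4,fy=4,interpolation=2);B=cv2.resize(b,None,fx=2.8,fy=2.8,interpolation=2)
im=np.zeros((600,680,3),np.uint8);im[:320,:680]=A;im[320:600,:392]=B;cv2.imwrite('pics/crop0.png',im)
for n in('scene0','side0'):
    c=dict(np.load(f'pics/{n}.npz'));P=pts(c)
    h=cv2.cvtColor(c['pixels'],cv2.COLOR_RGB2HSV)
    reg=(P[...,2]>0.01)&(P[...,2]<0.13)&(P[...,0]>0.2)&(P[...,0]<0.75)&(P[...,1]>-.35)&(P[...,1]<.45)&(c['depth']>0)
    k,l,s,ce=cv2.connectedComponentsWithStats(reg.astype(np.uint8))
    for i in range(1,k):
        if s[i,4]>40:
            q=P[l==i]; print(n,s[i],np.percentile(q,[2,50,98],axis=0).round(3).tolist())
```

```text
scene0 [ 172  128   82   77 3564] [[0.39, 0.003, 0.013], [0.492, 0.268, 0.064], [0.731, 0.435, 0.125]]
scene0 [164 176  25   5  50] [[0.378, 0.328, 0.011], [0.415, 0.353, 0.014], [0.446, 0.383, 0.018]]
scene0 [341 180  30  23 278] [[0.65, -0.327, 0.011], [0.666, -0.295, 0.04], [0.746, -0.261, 0.046]]
scene0 [298 183  24  41 605] [[0.444, -0.26, 0.011], [0.47, -0.229, 0.053], [0.671, -0.111, 0.081]]
scene0 [329 182  10  29 219] [[0.561, -0.29, 0.013], [0.57, -0.279, 0.056], [0.584, -0.263, 0.114]]
scene0 [265 195  17  26 374] [[0.395, -0.158, 0.012], [0.408, -0.142, 0.058], [0.441, -0.111, 0.082]]
side0 [ 272   86   61   76 2529] [[0.395, -0.003, 0.014], [0.507, 0.257, 0.062], [0.664, 0.427, 0.124]]
side0 [286 171  15  24 297] [[0.397, -0.163, 0.012], [0.42, -0.15, 0.061], [0.447, -0.114, 0.083]]
side0 [346 176  16  10  61] [[0.631, -0.165, 0.01], [0.658, -0.138, 0.012], [0.682, -0.11, 0.017]]
side0 [334 179  15  33 301] [[0.564, -0.295, 0.012], [0.577, -0.27, 0.059], [0.602, -0.179, 0.112]]
side0 [304 187  16  24 309] [[0.445, -0.265, 0.014], [0.467, -0.253, 0.063], [0.493, -0.218, 0.082]]
side0 [364 194  30  19 248] [[0.652, -0.333, 0.015], [0.692, -0.3, 0.039], [0.747, -0.264, 0.046]]
```

View pics/crop0.png

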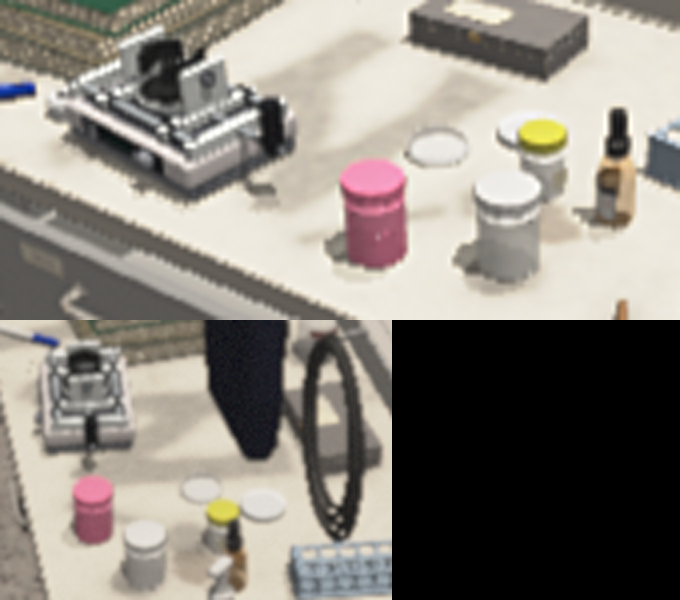

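The crop confirms the white jar (crop (508,225)) as the larger one. Its neighbours are the yellow-lidded small jar and the pink look-alike. The knob is the black upright at crop (272,125), on the shaker's end toward world -y. I'll measure the rough pose and move closer.

```bash
python3 - <<'E'
from h import *
for n in('scene0','side0'):
    c=dict(np.load(f'pics/{n}.npz'));P=pts(c)
    sel=(P[...,2]>.038)&(P[...,2]<.066)&(P[...,0]>.35)&(P[...,0]<.56)&(P[...,1]>-.05)&(P[...,1]<.26)
    q=P[sel][:,:2].astype(np.float32); print(n,len(q),cv2.minAreaRect(q),np.percentile(q,[1,99],axis=0))
    dark=sel&(c['pixels'].max(-1)<70)&(P[...,1]<.09); print(np.percentile(P[dark],[5,50,95],axis=0).round(3).tolist() if dark.any() else 0)
    jar=(P[...,2]>.072)&(P[...,2]<.086)&(P[...,0]>.42)&(P[...,0]<.53)&(P[...,1]>-.3)&(P[...,1]<-.19)
    print(cv2.minEnclosingCircle(P[jar][:,:2].astype(np.float32)),np.median(P[jar],0))
E
python3 -m creep '{"translation":[[35,-20,15],[70,-45,30],[100,-80,45],[125,-115,60],[150,-150,75]],"yaw":[-0.12,-0.24,-0.36,-0.48,-0.6],"gripper":[0,0,0,0,0]}'
```

```text
scene0 806 ((0.4504280090332031, 0.11019089818000793), (0.24233976006507874, 0.14304479956626892), 82.93241119384766) [[ 0.38597789 -0.00513056]
 [ 0.50466963  0.22873198]]
[[0.407, -0.008, 0.045], [0.439, 0.002, 0.054], [0.494, 0.089, 0.062]]
((0.46823644638061523, -0.23281042277812958), 0.02885495126247406) [ 0.46617789 -0.23689249  0.07932999]
side0 676 ((0.45693081617355347, 0.12886357307434082), (0.2878565788269043, 0.1453019678592682), 80.3539810180664) [[ 0.38999451 -0.00921874]
 [ 0.52883756  0.25681169]]
[[0.436, -0.012, 0.049], [0.44, -0.008, 0.062], [0.451, 0.001, 0.065]]
((0.46825334429740906, -0.23591771721839905), 0.03063536062836647) [ 0.4687485  -0.24028197  0.07830396]
time_s: 0.52
ee_pos: [0.3336, 0.3779, 0.2927]
eef_rot: [-3.14, 0.0, 2.176]
force: [0.3, 0.7, 0.3]
grip_width: 0.0938
```

```bash
python3 -m creep '{"translation":[[20,-41,10],[40,-78,25],[60,-115,40],[80,-155,50],[100,-195,60]],"yaw":[-0.12,-0.24,-0.36,-0.48,-0.6],"gripper":[0,0,0,0,0]}'
python3 -m creep '{"translation":[[10,-40,0],[20,-80,0],[20,-80,0]],"yaw":[-0.12,-0.12,-0.12],"gripper":[0,0,0]}'
python3 - <<'E'
from h import *
c=snap('wrist','w1'); print(c['tool_from_camera'].round(3).tolist(),c['fx'],ctrl.get_obs()['ee_pos'])
E
```

```text
time_s: 0.93
ee_pos: [0.4248, 0.1993, 0.3487]
eef_rot: [-3.14, -0.0, 1.57]
force: [0.2, -0.0, 0.4]
grip_width: 0.0935
time_s: 1.18
ee_pos: [0.4459, 0.114, 0.3485]
eef_rot: [-3.14, 0.001, 1.444]
force: [-0.9, 1.1, -0.6]
grip_width: 0.0938
[[-0.001, -0.973, -0.232, 0.066], [1.0, -0.0, -0.001, 0.0], [0.0, -0.232, 0.973, -0.16], [0.0, 0.0, 0.0, 1.0]] 307.57291779912055 [0.44538536 0.11637088 0.34851162]
```

View pics/w1.png

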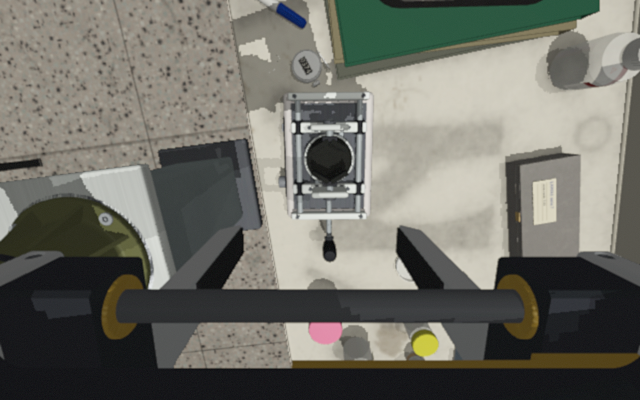

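The wrist view shows the dark round platform at (328,157), the housing over columns 284-372 and rows 94-219, and the knob top near (329,240). The rod runs from the lower end at (329,215). I'll measure with rays and depth.

```bash
cat >> h.py <<'E'
from scipy.spatial.transform import Rotation as Ro
def wpose(c):
    T=np.eye(4);T[:3,:3]=Ro.from_euler('xyz',c['rot']).as_matrix();T[:3,3]=c['ee'];return T@c['tool_from_camera']
def wray(c,uv,z):
    T=wpose(c);uv=np.atleast_2d(uv).astype(float)
    d=np.c_[(uv[:,0]-c['cx'])/c['fx'],(uv[:,1]-c['cy'])/c['fy'],np.ones(len(uv))]@T[:3,:3].T
    return T[:3,3]+d*((z-T[2,3])/d[:,2])[:,None]
def wpts(c):
    T=wpose(c);v,u=np.mgrid[:400,:640];d=c['depth'];P=np.stack([(u-c['cx'])/c['fx']*d,(v-c['cy'])/c['fy']*d,d],-1)
    return P@T[:3,:3].T+T[:3,3]
E
python3 - <<'E'
from h import *
c=dict(np.load('pics/w1.npz'));P=wpts(c);px=c['pixels'];mx=px.max(-1)
u,v=np.meshgrid(range(640),range(400))
m=(mx<60)&(abs(u-328)<29)&(abs(v-157)<26)
k,l,s,ce=cv2.connectedComponentsWithStats(m.astype(np.uint8));i=1+s[1:,4].argmax();print('plat',s[i],ce[i],wray(c,ce[i],.064),np.median(P[l==i],0))
cs,_=cv2.findContours((l==i).astype(np.uint8),0,1);q=wray(c,cs[0][:,0],.064)[:,:2].astype(np.float32);print(cv2.fitEllipse(q),cv2.minEnclosingCircle(q))
m=(mx<60)&(abs(u-329)<15)&(v>222)&(v<275)
k,l,s,ce=cv2.connectedComponentsWithStats(m.astype(np.uint8));i=1+s[1:,4].argmax();q=P[l==i];print('knob',s[i],ce[i],np.percentile(q,[3,50,97],axis=0).round(3).tolist())
top=(l==i)&(P[...,2]>np.percentile(q[:,2],97)-.006);print('top',top.sum(),P[top].mean(0),P[top].min(0),P[top].max(0))
m=(P[...,2]>.036)&(P[...,2]<.066)&(abs(P[...,0]-.45)<.1)&(P[...,1]>.015)&(P[...,1]<.24)&(u>275)&(u<385)&(v<222)
print('house',cv2.minAreaRect(P[m][:,:2].astype(np.float32)))
m=(P[...,2]>.09)&(P[...,2]<.12)&(abs(u-328)<50)&(abs(v-157)<60)
k,l,s,ce=cv2.connectedComponentsWithStats(m.astype(np.uint8))
for i in range(1,k):
    if s[i,4]>8: print('jaw',s[i],P[l==i].mean(0))
E
```

```text
plat [ 307  136   44   47 1612] [328.70099256 158.97208437] [[0.4615106  0.13476062 0.064     ]] [0.46109601 0.13510735 0.06458074]
((0.4614408612251282, 0.13417601585388184), (0.06198348104953766, 0.06597312539815903), 1.1649508476257324) ((0.46124839782714844, 0.13348108530044556), 0.034194644540548325)
knob [323 237  13  24 243] [329.04526749 248.96707819] [[0.438, -0.004, 0.056], [0.446, 0.008, 0.092], [0.454, 0.014, 0.099]]
top 115 [0.44559481 0.00263213 0.09745375] [ 0.43755347 -0.00604632  0.09324571] [0.45404506 0.00983929 0.09953064]
house ((0.45526769757270813, 0.13359105587005615), (0.19079549610614777, 0.1437234878540039), 83.1949462890625)
jaw [310 120  39  33 627] [0.46544976 0.16970588 0.10087687]
jaw [311 170  38  31 615] [0.45739132 0.10200093 0.10027157]
```

Measurements agree with the sizes given. Platform is at (0.4614,0.1348), axis at 83.2°, and knob axis is at (0.4455,0.0025) with its top at z 0.098. Next I go over the knob and down.

```bash
python3 -m creep '{"translation":[[0,-38,-25],[0,-76,-55],[0,-114,-85],[0,-114,-126],[0,-114,-165]],"yaw":[0.008,0.008,0.008,0.008,0.008],"gripper":[100,100,100,100,100]}'
python3 -m creep '{"translation":[[0,0,-40],[0,0,-80],[0,0,-95],[0,0,-95]],"yaw":[0,0,0,0],"gripper":[100,100,100,100]}'
```

```text
time_s: 1.65
ee_pos: [0.4454, 0.0022, 0.1934]
eef_rot: [3.141, 0.0, 1.452]
force: [1.0, 0.1, -0.3]
grip_width: 0.0638
time_s: 1.98
ee_pos: [0.4434, 0.0032, 0.0949]
eef_rot: [-3.135, 0.0, 1.454]
force: [-0.4, -0.1, 0.1]
grip_width: 0.0569
```

```bash
python3 -m creep '{"translation":[[2,-1,-14],[2,-1,-14],[2,-1,-14]],"yaw":[0,0,0],"gripper":[100,100,100]}'
python3 -m creep '{"translation":[[0,0,0],[0,0,0],[0,0,0],[0,0,0],[0,0,0]],"yaw":[0,0,0,0,0],"gripper":[255,255,255,255,255]}' 30
```

```text
time_s: 2.23
ee_pos: [0.4457, 0.0027, 0.0818]
eef_rot: [-3.135, 0.0, 1.455]
force: [-0.1, 0.7, 0.2]
grip_width: 0.0572
time_s: 2.65
ee_pos: [0.4458, 0.0027, 0.0822]
eef_rot: [-3.136, 0.0, 1.454]
force: [-0.0, -0.4, 0.2]
grip_width: 0.027
```

```bash
python3 -m creep '{"translation":[[0,0,0],[0,0,0],[0,0,0]],"yaw":[0,0,0],"gripper":[255,255,255]}'
python3 -m creep '{"translation":[[-0.6,-5,0],[-1.2,-10,0],[-1.8,-15,0],[-2.4,-20,0],[-2.4,-20,0]],"yaw":[0,0,0,0,0],"gripper":[255,255,255,255,255]}'
python3 -m creep '{"translation":[[-0.2,-1.5,0],[-0.4,-3,0]],"yaw":[0,0],"gripper":[255,255]}'
```

```text
time_s: 2.9
ee_pos: [0.4457, 0.0027, 0.0823]
eef_rot: [-3.136, 0.0, 1.454]
force: [-3.0, -0.8, 3.8]
grip_width: 0.0195
time_s: 3.32
ee_pos: [0.4433, -0.0173, 0.0822]
eef_rot: [-3.136, -0.0, 1.454]
force: [-1.1, 2.6, 1.1]
grip_width: 0.0198
time_s: 3.48
ee_pos: [0.4429, -0.0197, 0.0822]
eef_rot: [-3.136, -0.002, 1.454]
force: [0.5, 8.4, -0.1]
grip_width: 0.0194
```

```bash
python3 -m creep '{"translation":[[-0.2,-1.5,0],[-0.4,-3,0]],"yaw":[0,0],"gripper":[255,255]}'
python3 -m creep '{"translation":[[-0.2,-1.5,0],[-0.4,-3,0]],"yaw":[0,0],"gripper":[255,255]}'
```

```text
time_s: 3.65
ee_pos: [0.4427, -0.022, 0.0822]
eef_rot: [-3.136, -0.003, 1.454]
force: [-0.2, 8.7, 0.3]
grip_width: 0.0194
time_s: 3.82
ee_pos: [0.4424, -0.024, 0.0822]
eef_rot: [-3.136, -0.006, 1.453]
force: [4.5, 27.0, -3.1]
grip_width: 0.0192
```

The stop is felt: 26.5 mm of travel, and the force jumped to 27 N. I'll release, lift, and move towards the jar for a close look.

```bash
python3 -m creep '{"translation":[[0,1,0],[0,1,0],[0,1,0],[0,1,0]],"yaw":[0,0,0,0],"gripper":[100,100,100,100]}'
python3 -m creep '{"translation":[[0,0,38],[0,0,78],[0,0,118],[5,-20,158],[10,-50,195]],"yaw":[0,0,0,0,0],"gripper":[100,0,0,0,0]}'
python3 -m creep '{"translation":[[5,-40,0],[10,-80,0],[15,-110,0],[15,-110,0]],"yaw":[0,0,0,0],"gripper":[0,0,0,0]}'
python3 - <<'E'
from h import *
c=snap('wrist','w2'); print(ctrl.get_obs()['ee_pos'])
E
```

```text
time_s: 4.15
ee_pos: [0.4424, -0.0231, 0.0822]
eef_rot: [-3.136, -0.005, 1.453]
force: [0.1, -0.8, -0.7]
grip_width: 0.0426
time_s: 4.57
ee_pos: [0.4514, -0.0669, 0.2727]
eef_rot: [-3.138, -0.005, 1.456]
force: [1.0, -0.0, 0.3]
grip_width: 0.0759
time_s: 4.9
ee_pos: [0.4663, -0.1812, 0.2723]
eef_rot: [-3.138, -0.004, 1.452]
force: [0.2, -0.1, 0.8]
grip_width: 0.0939
[ 0.46614365 -0.17910251  0.27217807]
```

View pics/w2.png

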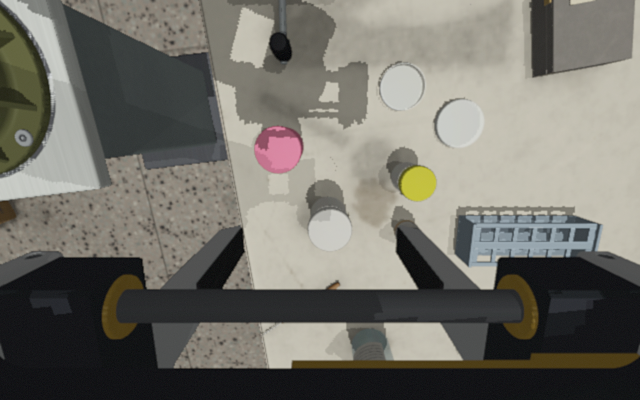

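White lid at (330,229), yellow lid at (418,183), pink lid at (278,150). The dropper bottle is hidden behind the right finger near (402,220).

Run:
```python
from h import *
c=dict(np.load('pics/w2.npz'));P=wpts(c);u,v=np.meshgrid(range(640),range(400))
for n,(a,b),z0,z1 in(('jar',(330,229),.074,.088),('small',(418,183),.056,.072),('pink',(278,150),.07,.09)):
    m=(P[...,2]>z0)&(P[...,2]<z1)&(abs(u-a)<30)&(abs(v-b)<30)
    k,l,s,ce=cv2.connectedComponentsWithStats(m.astype(np.uint8));i=1+s[1:,4].argmax();q=P[l==i]
    print(n,s[i],ce[i],np.median(q,0),cv2.fitEllipse(q[cv2.convexHull(q[:,:2].astype(np.float32),returnPoints=False)[:,0]][:,:2].astype(np.float32)),wray(c,ce[i],np.median(q[:,2])))
c=dict(np.load('pics/scene0.npz'));P=pts(c);u,v=np.meshgrid(range(640),range(400))
m=(u>329)&(u<339)&(v>182)&(v<211)&(P[...,2]>.013)&(P[...,1]<-.25);print('dropper',np.median(P[m],0),P[m].min(0))
```

```text
jar [ 307  208   45   43 1501] [329.44570286 229.26648901] [ 0.47157672 -0.23399403  0.07944102] ((0.47128555178642273, -0.2349657118320465), (0.053574081510305405, 0.05381672829389572), 136.95042419433594) [[ 0.47152699 -0.23392875  0.07944102]]
small [ 399  165   38   37 1061] [417.29500471 183.07257304] [ 0.58352225 -0.193183    0.06425707] ((0.5846662521362305, -0.19414377212524414), (0.04413560405373573, 0.04440490901470184), 102.27710723876953) [[ 0.58369726 -0.19315014  0.06425707]]
pink [ 254  126   48   48 1787] [277.29602686 149.30274203] [ 0.42340176 -0.13222912  0.07947218] ((0.42308515310287476, -0.13296224176883698), (0.05360572040081024, 0.05422089621424675), 157.04103088378906) [[ 0.42339929 -0.13225266  0.07947218]]
dropper [ 0.56968447 -0.28007829  0.05853138] [-0.40119107 -0.84777086  0.01341046]
```

```bash
python3 -m creep '{"translation":[[3,-30,0],[5,-55.5,-20],[5,-55.5,-60],[5,-55.5,-100],[5,-55.5,-130]],"yaw":[0,0,0,0,0],"gripper":[0,0,0,0,0]}'
python3 -m creep '{"translation":[[0,0,0]],"yaw":[0],"gripper":[0]}'
```

```text
time_s: 5.37
ee_pos: [0.4703, -0.2336, 0.1393]
eef_rot: [-3.136, -0.006, 1.452]
force: [0.2, -0.1, -0.6]
grip_width: 0.0943
time_s: 5.45
ee_pos: [0.4681, -0.2317, 0.1343]
eef_rot: [-3.128, -0.009, 1.453]
force: [-1.2, 0.3, -0.2]
grip_width: 0.0941
```

```bash
python3 -m creep '{"translation":[[3,-2.5,-25],[3,-2.5,-50],[3,-2.5,-62],[3,-2.5,-62],[3,-2.5,-62]],"yaw":[0,0,0,0,0],"gripper":[0,0,0,0,0]}'
python3 -m creep '{"translation":[[0,0,0],[0,0,0],[0,0,0],[0,0,0],[0,0,0]],"yaw":[0,0,0,0,0],"gripper":[255,255,255,255,255]}' 20
python3 -m creep '{"translation":[[0,0,0],[0,0,0],[0,0,0]],"yaw":[0,0,0],"gripper":[255,255,255]}'
```

```text
time_s: 5.87
ee_pos: [0.4718, -0.2339, 0.0737]
eef_rot: [-3.129, -0.009, 1.453]
force: [0.4, 0.2, 1.5]
grip_width: 0.094
time_s: 6.28
ee_pos: [0.4719, -0.234, 0.0742]
eef_rot: [-3.129, -0.009, 1.453]
force: [0.2, 0.4, -0.0]
grip_width: 0.0644
time_s: 6.53
ee_pos: [0.472, -0.234, 0.0744]
eef_rot: [-3.129, -0.009, 1.453]
force: [-0.6, 0.2, 2.3]
grip_width: 0.0546
```

```bash
python3 -m creep '{"translation":[[0,0,8],[0,0,25],[0,0,50],[0,0,80],[0,0,110]],"yaw":[0,0,0,0,0],"gripper":[255,255,255,255,255]}'
python3 -m creep '{"translation":[[0,15,25],[0,45,50],[-2,80,60],[-4,118,60],[-6,158,60]],"yaw":[0,0,0,0,0],"gripper":[255,255,255,255,255]}'
python3 -m creep '{"translation":[[-1,40,0],[-2,80,0],[-3,118,0],[-4,150,0],[-4,175,0]],"yaw":[0,0,0,0,0],"gripper":[255,255,255,255,255]}'
python3 -m creep '{"translation":[[0,15,0],[0,15,0],[0,15,0]],"yaw":[0,0,0],"gripper":[255,255,255]}'
```

```text
time_s: 6.95
ee_pos: [0.4716, -0.2338, 0.1858]
eef_rot: [-3.128, -0.009, 1.453]
force: [0.5, 0.6, -1.8]
grip_width: 0.0545
time_s: 7.37
ee_pos: [0.4652, -0.0746, 0.2469]
eef_rot: [-3.13, -0.009, 1.452]
force: [0.5, 0.1, -1.7]
grip_width: 0.0545
time_s: 7.78
ee_pos: [0.4604, 0.1027, 0.2474]
eef_rot: [-3.13, -0.009, 1.453]
force: [0.7, -1.3, -1.3]
grip_width: 0.0543
time_s: 8.03
ee_pos: [0.4602, 0.1181, 0.2476]
eef_rot: [-3.13, -0.009, 1.455]
force: [0.1, -0.1, -1.3]
grip_width: 0.0543
```

```bash
python3 -m creep '{"translation":[[1,16,-5],[1,16,-35],[1,16,-65],[1,16,-85],[1,16,-85]],"yaw":[0,0,0,0,0],"gripper":[255,255,255,255,255]}'
python3 -m creep '{"translation":[[0,0,0],[0,0,0]],"yaw":[0,0],"gripper":[255,255]}'
python3 - <<'E'
from h import *
c=snap('wrist','w3');s=snap('scene','s3')
a=c['pixels'][60:400,150:520,::-1];b=cv2.resize(s['pixels'][130:240,170:300,::-1],None,fx=3.09,fy=3.09,interpolation=2)
im=np.zeros((340,800,3),np.uint8);im[:,:370]=a;im[:339,380:380+b.shape[1]]=b[:339];cv2.imwrite('pics/v3.png',im)
E
```

```text
time_s: 8.45
ee_pos: [0.4596, 0.1327, 0.1592]
eef_rot: [-3.124, -0.007, 1.454]
force: [-0.3, -0.5, -1.7]
grip_width: 0.0543
time_s: 8.62
ee_pos: [0.46, 0.132, 0.1601]
eef_rot: [-3.125, -0.007, 1.453]
force: [0.1, 0.3, -1.5]
grip_width: 0.0547
```

View pics/v3.png

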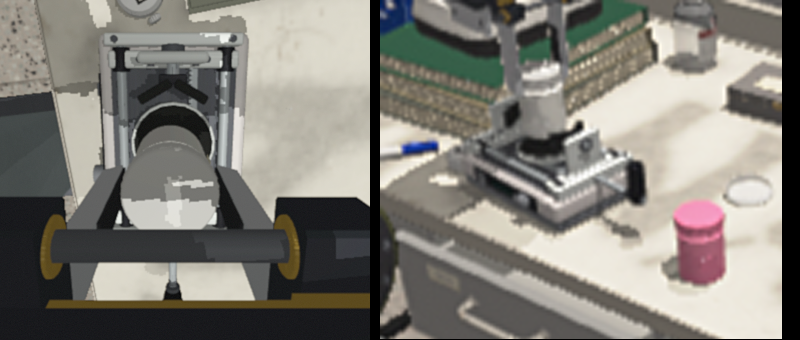

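The view shows the jar held between the open jaws, over the platform rim at about (175,130), with nothing touching. I'll lower it slowly.

```bash
python3 -m creep '{"translation":[[1.5,2.5,-4],[1.5,2.5,-9],[1.5,2.5,-14],[1.5,2.5,-17],[1.5,2.5,-17]],"yaw":[0,0,0,0,0],"gripper":[255,255,255,255,255]}'
python3 -m creep '{"translation":[[0.3,0.3,-1],[0.3,0.3,-2],[0.3,0.3,-3],[0.3,0.3,-3]],"yaw":[0,0,0,0],"gripper":[255,255,255,255]}'
```

```text
time_s: 9.13
ee_pos: [0.4613, 0.1348, 0.1427]
eef_rot: [-3.125, -0.007, 1.453]
force: [0.2, 0.3, -3.1]
grip_width: 0.0541
time_s: 9.47
ee_pos: [0.4616, 0.1351, 0.1396]
eef_rot: [-3.125, -0.007, 1.453]
force: [0.4, 0.3, -2.5]
grip_width: 0.0544
```

```bash
python3 -m creep '{"translation":[[0,0,-0.7],[0,0,-1.2],[0,0,-1.2]],"yaw":[0,0,0],"gripper":[255,255,255]}'
python3 -m creep '{"translation":[[0,0,-0.5],[0,0,-0.8],[0,0,-0.8]],"yaw":[0,0,0],"gripper":[255,255,255]}'
```

```text
time_s: 9.72
ee_pos: [0.4616, 0.1352, 0.1385]
eef_rot: [-3.125, -0.007, 1.453]
force: [0.3, 0.5, -0.8]
grip_width: 0.0546
time_s: 9.97
ee_pos: [0.4617, 0.1353, 0.1384]
eef_rot: [-3.125, -0.007, 1.453]
force: [-3.7, 0.1, 8.6]
grip_width: 0.0545
```

Contact came at the expected height (+8.6 N). Now I release, lift and check the placement.

```bash
python3 -m creep '{"translation":[[0,0,0.4],[0,0,0.4],[0,0,0.4],[0,0,0.4],[0,0,0.4]],"yaw":[0,0,0,0,0],"gripper":[60,60,60,60,60]}'
python3 -m creep '{"translation":[[0,0,0],[0,0,5],[0,0,30],[0,0,68],[0,0,108]],"yaw":[0,0,0,0,0],"gripper":[0,0,0,0,0]}'
python3 -m creep '{"translation":[[0,-38,30],[0,-78,60],[0,-100,70],[0,-100,70]],"yaw":[0,0,0,0],"gripper":[0,0,0,0]}'
python3 - <<'E'
from h import *
c=snap('wrist','w4');P=wpts({**c,'ee':ctrl.get_obs()['ee_pos'],'rot':ctrl.get_obs()['eef_rot']})
c=dict(np.load('pics/w4.npz'))
m=(P[...,2]>.13)&(P[...,2]<.155)&(abs(P[...,0]-.4614)<.05)&(abs(P[...,1]-.135)<.05)
k,l,s,ce=cv2.connectedComponentsWithStats(m.astype(np.uint8));i=1+s[1:,4].argmax();q=P[l==i]
print(s[i],np.median(q,0),cv2.minEnclosingCircle(q[:,:2].astype(np.float32)),wray(c,ce[i],.144))
A=np.c_[q[:,:2]-q[:,:2].mean(0),np.ones(len(q))];print('tilt',np.linalg.lstsq(A,q[:,2],rcond=None)[0])
for n,z in(('jaw',.103),('knob',.098)):
    m=(abs(P[...,2]-z)<.008)&(abs(P[...,0]-.45)<.05)&((P[...,1]<.2) if n=='jaw' else (P[...,1]<.02))&(P[...,1]>(-.05))
    k,l,s,ce=cv2.connectedComponentsWithStats(m.astype(np.uint8))
    for i in range(1,k):
        if s[i,4]>30: print(n,s[i],P[l==i].mean(0))
E
```

```text
time_s: 10.38
ee_pos: [0.4617, 0.1352, 0.1387]
eef_rot: [-3.125, -0.007, 1.453]
force: [0.0, -0.1, -0.4]
grip_width: 0.0721
time_s: 10.8
ee_pos: [0.461, 0.1351, 0.2477]
eef_rot: [-3.123, -0.007, 1.453]
force: [0.4, 0.9, -0.7]
grip_width: 0.0938
time_s: 11.13
ee_pos: [0.4617, 0.0311, 0.3221]
eef_rot: [-3.129, -0.006, 1.45]
force: [0.3, 0.5, 0.2]
grip_width: 0.0942
[ 284   67   51   55 2165] [0.46031679 0.13585626 0.1413023 ] ((0.4600154459476471, 0.13584500551223755), 0.02748478204011917) [[0.46104305 0.13373391 0.144     ]]
tilt [-0.00651132  0.00209479  0.14125379]
jaw [289  43  44  21 409] [0.46631604 0.18540448 0.0991758 ]
jaw [291 131  42  18 321] [0.45488852 0.08805105 0.09934837]
jaw [292 154  40  11 272] [0.45225763 0.06606517 0.09988296]
jaw [306 221  13  13 116] [ 0.44139328 -0.02388124  0.09595231]
knob [305 220  16  15 173] [ 0.44179733 -0.02301661  0.09511475]
```

View pics/w4.png

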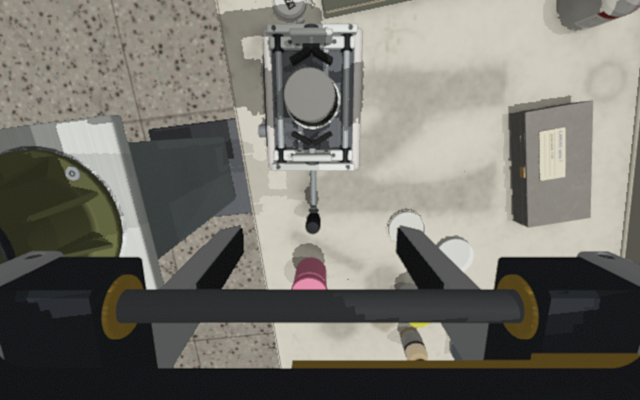

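The jar stands upright: lid level, centre about 2 mm from the platform's centre, jaws clear. Now back to the knob at (0.442,-0.023).

```bash
python3 -m creep '{"translation":[[-8,-25,-25],[-19.5,-54,-60],[-19.5,-54,-100],[-19.5,-54,-140],[-19.5,-54,-180]],"yaw":[0,0,0,0,0],"gripper":[100,100,100,100,100]}'
python3 -m creep '{"translation":[[0,0,-8],[0,0,-8],[0,0,-8]],"yaw":[0,0,0],"gripper":[100,100,100]}'
```

```text
time_s: 11.6
ee_pos: [0.4411, -0.0205, 0.1378]
eef_rot: [-3.127, -0.007, 1.449]
force: [1.2, 0.4, 0.1]
grip_width: 0.0638
time_s: 11.85
ee_pos: [0.4417, -0.02, 0.131]
eef_rot: [-3.127, -0.007, 1.45]
force: [0.7, -0.7, 1.2]
grip_width: 0.0571
```

```bash
python3 -m creep '{"translation":[[0.7,-3,-25],[0.7,-3,-45],[0.7,-3,-50],[0.7,-3,-50],[0.7,-3,-50]],"yaw":[0,0,0,0,0],"gripper":[100,100,100,100,100]}'
python3 -m creep '{"translation":[[0,0,0],[0,0,0],[0,0,0],[0,0,0],[0,0,0]],"yaw":[0,0,0,0,0],"gripper":[255,255,255,255,255]}' 30
python3 -m creep '{"translation":[[0,0,0],[0,0,0],[0,0,0],[0,0,0],[0,0,0]],"yaw":[0,0,0,0,0],"gripper":[255,255,255,255,255]}'
```

```text
time_s: 12.27
ee_pos: [0.4434, -0.023, 0.0828]
eef_rot: [-3.129, -0.007, 1.45]
force: [0.1, -0.4, 0.0]
grip_width: 0.0571
time_s: 12.68
ee_pos: [0.4434, -0.023, 0.0831]
eef_rot: [-3.13, -0.007, 1.45]
force: [0.6, 0.3, -0.7]
grip_width: 0.0269
time_s: 13.1
ee_pos: [0.4428, -0.0229, 0.083]
eef_rot: [-3.128, -0.007, 1.45]
force: [-6.5, 0.0, 4.7]
grip_width: 0.019
```

```bash
python3 -m creep '{"translation":[[0.2,2,0],[0.5,4,0],[0.7,6,0],[0.95,8,0],[1.2,10,0]],"yaw":[0,0,0,0,0],"gripper":[255,255,255,255,255]}'
python3 -m creep '{"translation":[[0.06,0.5,0],[0.12,1,0]],"yaw":[0,0],"gripper":[255,255]}'
python3 -m creep '{"translation":[[0.06,0.5,0],[0.12,1,0]],"yaw":[0,0],"gripper":[255,255]}'
```

```text
time_s: 13.52
ee_pos: [0.4438, -0.0137, 0.0831]
eef_rot: [-3.127, -0.005, 1.45]
force: [-3.5, -9.3, 3.1]
grip_width: 0.0196
time_s: 13.68
ee_pos: [0.4438, -0.0132, 0.0832]
eef_rot: [-3.127, -0.004, 1.451]
force: [-2.4, -8.5, 1.1]
grip_width: 0.0196
time_s: 13.85
ee_pos: [0.4438, -0.0128, 0.0832]
eef_rot: [-3.127, -0.003, 1.451]
force: [-2.9, -8.5, 0.6]
grip_width: 0.0194
```

```bash
python3 -m creep '{"translation":[[0.06,0.6,0],[0.15,1.2,0],[0.2,1.8,0],[0.3,2.4,0]],"yaw":[0,0,0,0],"gripper":[255,255,255,255]}'
python3 -m creep '{"translation":[[0.06,0.4,0],[0.1,0.8,0],[0.15,1.2,0]],"yaw":[0,0,0],"gripper":[255,255,255]}'
```

```text
time_s: 14.18
ee_pos: [0.4441, -0.0111, 0.0832]
eef_rot: [-3.127, -0.002, 1.451]
force: [-2.3, -8.2, 0.7]
grip_width: 0.0199
time_s: 14.43
ee_pos: [0.4441, -0.0105, 0.0832]
eef_rot: [-3.127, -0.001, 1.451]
force: [-2.0, -8.7, 1.1]
grip_width: 0.0194
```

```bash
python3 -m creep '{"translation":[[0.06,0.4,0],[0.1,0.8,0],[0.15,1.2,0]],"yaw":[0,0,0],"gripper":[255,255,255]}'
```

```text
time_s: 14.68
ee_pos: [0.4442, -0.0099, 0.0832]
eef_rot: [-3.127, 0.0, 1.451]
force: [-2.4, -8.2, 1.0]
grip_width: 0.0191
```

```bash
python3 -m creep '{"translation":[[0.06,0.4,0],[0.1,0.8,0],[0.15,1.2,0]],"yaw":[0,0,0],"gripper":[255,255,255]}'
python3 -m creep '{"translation":[[0.06,0.4,0],[0.1,0.8,0],[0.12,1.0,0]],"yaw":[0,0,0],"gripper":[255,255,255]}'
```

```text
time_s: 14.93
ee_pos: [0.4443, -0.0093, 0.0832]
eef_rot: [-3.127, 0.001, 1.451]
force: [-2.5, -8.1, 0.4]
grip_width: 0.0194
time_s: 15.18
ee_pos: [0.4443, -0.0088, 0.0832]
eef_rot: [-3.127, 0.002, 1.451]
force: [-3.2, -8.4, 0.7]
grip_width: 0.0194
```

```bash
python3 -m creep '{"translation":[[0.06,0.4,0],[0.1,0.8,0],[0.12,1.0,0]],"yaw":[0,0,0],"gripper":[255,255,255]}'
```

```text
time_s: 15.43
ee_pos: [0.4444, -0.0084, 0.0832]
eef_rot: [-3.127, 0.004, 1.451]
force: [-2.8, -7.9, 0.2]
grip_width: 0.0195
```

```bash
python3 -m creep '{"translation":[[0.06,0.4,0],[0.1,0.8,0],[0.12,1.0,0]],"yaw":[0,0,0],"gripper":[255,255,255]}'
```

```text
time_s: 15.68
ee_pos: [0.4444, -0.008, 0.0832]
eef_rot: [-3.127, 0.005, 1.451]
force: [-1.2, -8.3, 1.2]
grip_width: 0.0194
```

```bash
python3 -m creep '{"translation":[[0.06,0.5,0],[0.12,1.0,0],[0.17,1.4,0]],"yaw":[0,0,0],"gripper":[255,255,255]}'
```

```text
time_s: 15.93
ee_pos: [0.4445, -0.0071, 0.0832]
eef_rot: [-3.127, 0.006, 1.451]
force: [-2.6, -7.7, 0.4]
grip_width: 0.0198
```

```bash
python3 -m creep '{"translation":[[0.06,0.5,0],[0.12,1.0,0],[0.17,1.4,0]],"yaw":[0,0,0],"gripper":[255,255,255]}'
```

```text
time_s: 16.18
ee_pos: [0.4446, -0.0063, 0.0832]
eef_rot: [-3.127, 0.007, 1.451]
force: [-2.4, -8.5, 0.9]
grip_width: 0.0195
```

```bash
python3 -m creep '{"translation":[[0.06,0.5,0],[0.12,1.0,0],[0.17,1.4,0]],"yaw":[0,0,0],"gripper":[255,255,255]}'
```

```text
time_s: 16.43
ee_pos: [0.4447, -0.0055, 0.0832]
eef_rot: [-3.127, 0.008, 1.451]
force: [-2.6, -8.2, 0.4]
grip_width: 0.0191
```

```bash
python3 -m creep '{"translation":[[0.06,0.5,0],[0.12,1.0,0],[0.17,1.4,0]],"yaw":[0,0,0],"gripper":[255,255,255]}'
```

```text
time_s: 16.68
ee_pos: [0.4448, -0.0046, 0.0832]
eef_rot: [-3.126, 0.009, 1.451]
force: [-1.7, -7.5, 1.3]
grip_width: 0.0194
```

```bash
python3 -m creep '{"translation":[[0.06,0.5,0],[0.12,1.0,0],[0.17,1.4,0]],"yaw":[0,0,0],"gripper":[255,255,255]}'
```

```text
time_s: 16.93
ee_pos: [0.4449, -0.0038, 0.0832]
eef_rot: [-3.126, 0.01, 1.451]
force: [-2.6, -8.7, 1.2]
grip_width: 0.0197
```

Run:
```python
from h import *
c=snap('wrist','w5');s=snap('scene','s5');c=dict(np.load('pics/w5.npz'));P=wpts(c)
for i,z in ((0,.103),):
    m=(P[...,2]>.09)&(P[...,2]<.108)&(abs(P[...,0]-.46)<.06)&(P[...,1]>.04)&(P[...,1]<.22)
    k,l,st,ce=cv2.connectedComponentsWithStats(m.astype(np.uint8))
    for i in range(1,k):
        if st[i,4]>30: print(st[i],P[l==i].mean(0),P[l==i].min(0)[1],P[l==i].max(0)[1])
a=c['pixels'][60:400,130:500,::-1];b=cv2.resize(s['pixels'][130:240,170:300,::-1],None,fx=3.09,fy=3.09,interpolation=2)
im=np.zeros((340,800,3),np.uint8);im[:,:370]=a;im[:339,380:380+b.shape[1]]=b[:339];cv2.imwrite('pics/v5.png',im)
```

```text
[ 257    0  124  104 7257] [0.4569482  0.09488438 0.10047257] 0.07290771774642005 0.11553955960662127
```

View pics/v5.png

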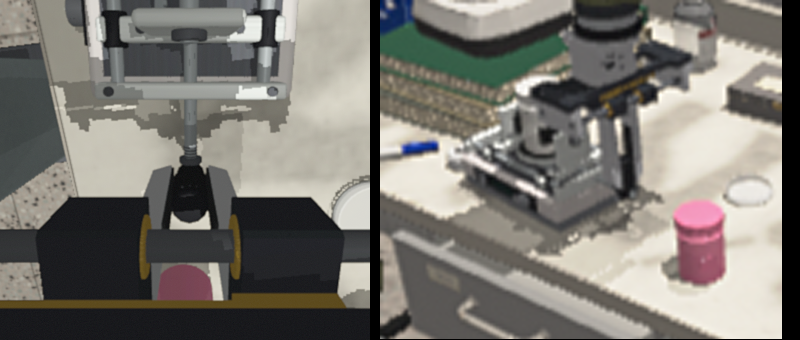

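The knob is in the fingers at (188,195), and the jar stands upright between the jaws. The jaw edge has moved in to y≈0.115, with no force rise yet. I'll continue carefully.

```bash
python3 -m creep '{"translation":[[0.06,0.5,0],[0.12,1.0,0],[0.15,1.2,0]],"yaw":[0,0,0],"gripper":[255,255,255]}'
```

```text
time_s: 17.28
ee_pos: [0.445, -0.0032, 0.0832]
eef_rot: [-3.126, 0.011, 1.451]
force: [-2.6, -8.3, 1.0]
grip_width: 0.0196
```

```bash
python3 -m creep '{"translation":[[0.06,0.5,0],[0.12,1.0,0],[0.15,1.2,0]],"yaw":[0,0,0],"gripper":[255,255,255]}'
```

```text
time_s: 17.53
ee_pos: [0.445, -0.0027, 0.0832]
eef_rot: [-3.126, 0.012, 1.451]
force: [-2.8, -9.3, 1.6]
grip_width: 0.0194
```

```bash
python3 -m creep '{"translation":[[0.06,0.5,0],[0.12,1.0,0],[0.15,1.2,0]],"yaw":[0,0,0],"gripper":[255,255,255]}'
```

```text
time_s: 17.78
ee_pos: [0.4451, -0.0022, 0.0832]
eef_rot: [-3.126, 0.013, 1.452]
force: [-2.5, -9.3, 0.6]
grip_width: 0.019
```

```bash
python3 -m creep '{"translation":[[0.06,0.5,0],[0.12,1.0,0],[0.15,1.2,0]],"yaw":[0,0,0],"gripper":[255,255,255]}'
```

```text
time_s: 18.03
ee_pos: [0.4452, -0.0019, 0.0832]
eef_rot: [-3.126, 0.015, 1.452]
force: [-2.9, -12.8, 1.2]
grip_width: 0.0193
```

Force is rising, so the jaws bear. The last steps are finer.

```bash
python3 -m creep '{"translation":[[0.1,0.9,0],[0.14,1.2,0],[0.14,1.2,0]],"yaw":[0,0,0],"gripper":[255,255,255]}'
```

```text
time_s: 18.28
ee_pos: [0.4452, -0.0018, 0.0832]
eef_rot: [-3.126, 0.017, 1.452]
force: [-3.1, -13.1, 0.7]
grip_width: 0.0192
```

```bash
python3 -m creep '{"translation":[[0.12,1.2,0],[0.16,1.4,0],[0.16,1.4,0]],"yaw":[0,0,0],"gripper":[255,255,255]}'
```

```text
time_s: 18.53
ee_pos: [0.4452, -0.0016, 0.0832]
eef_rot: [-3.126, 0.019, 1.452]
force: [-3.5, -14.2, 2.1]
grip_width: 0.0194
```

```bash
python3 -m creep '{"translation":[[0.14,1.4,0],[0.18,1.6,0],[0.18,1.6,0]],"yaw":[0,0,0],"gripper":[255,255,255]}'
```

```text
time_s: 18.78
ee_pos: [0.4452, -0.0015, 0.0832]
eef_rot: [-3.125, 0.022, 1.452]
force: [-1.8, -17.9, 1.2]
grip_width: 0.0193
```

About 18 N at the knob: snug and under 20 N. I'll relax to the measured pose, then let go and lift.

```bash
python3 -m creep '{"translation":[[0,0,0],[0,0,0]],"yaw":[0,0],"gripper":[255,255]}'
python3 -m creep '{"translation":[[0,0,0],[0,0,0],[0,0,0],[0,0,0],[0,0,0]],"yaw":[0,0,0,0,0],"gripper":[100,100,100,100,100]}'
python3 -m creep '{"translation":[[0,0,10],[0,0,45],[0,0,85],[0,0,125],[0,0,165]],"yaw":[0,0,0,0,0],"gripper":[100,100,100,100,100]}'
python3 -m creep '{"translation":[[0,5,40],[0,10,70],[0,10,70],[0,10,70]],"yaw":[0,0,0,0],"gripper":[0,0,0,0]}'
python3 - <<'E'
from h import *
c=snap('wrist','w6');c=dict(np.load('pics/w6.npz'));P=wpts(c)
m=(P[...,2]>.13)&(P[...,2]<.155)&(abs(P[...,0]-.4614)<.05)&(abs(P[...,1]-.135)<.05)
k,l,s,ce=cv2.connectedComponentsWithStats(m.astype(np.uint8));i=1+s[1:,4].argmax();q=P[l==i]
print(s[i],np.median(q,0),cv2.minEnclosingCircle(q[:,:2].astype(np.float32)))
A=np.c_[q[:,:2]-q[:,:2].mean(0),np.ones(len(q))];print('tilt',np.linalg.lstsq(A,q[:,2],rcond=None)[0])
m=(abs(P[...,2]-.1)<.008)&(abs(P[...,0]-.46)<.05)&(P[...,1]<.22)&(P[...,1]>-.03)
k,l,s,ce=cv2.connectedComponentsWithStats(m.astype(np.uint8))
for i in range(1,k):
    if s[i,4]>30: print(s[i],P[l==i].mean(0))
cv2.imwrite('pics/v6.png',cv2.resize(c['pixels'][:260,200:450,::-1],None,fx=2,fy=2,interpolation=2))
E
```

```text
time_s: 18.95
ee_pos: [0.4452, -0.0017, 0.0831]
eef_rot: [-3.125, 0.022, 1.452]
force: [-1.2, -4.8, -0.2]
grip_width: 0.0196
time_s: 19.37
ee_pos: [0.4452, -0.0016, 0.0832]
eef_rot: [-3.125, 0.022, 1.452]
force: [1.0, -0.4, 0.2]
grip_width: 0.0493
time_s: 19.78
ee_pos: [0.4446, -0.0015, 0.251]
eef_rot: [-3.126, 0.022, 1.452]
force: [1.2, 0.5, 0.2]
grip_width: 0.057
time_s: 20.12
ee_pos: [0.4447, 0.0087, 0.3227]
eef_rot: [-3.129, 0.022, 1.453]
force: [0.1, -0.3, -1.1]
grip_width: 0.0803
[ 297   34   53   58 2400] [0.46160788 0.13482636 0.14343342] ((0.46163639426231384, 0.13487200438976288), 0.027400357648730278)
tilt [-0.00025623  0.01037637  0.14329802]
[301  13  45  23 566] [0.46719718 0.18321699 0.10041206]
[302  85  43  39 786] [0.4568271  0.09593837 0.10100717]
[316 180  16  16 185] [ 0.44488843 -0.00458741  0.09733643]
```

View pics/v6.png

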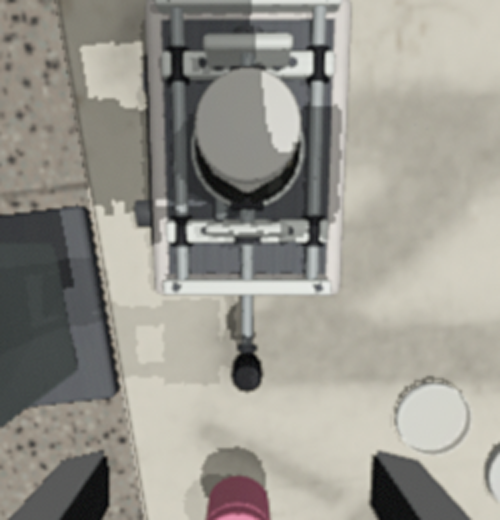

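The jar is centred to about 0.5 mm and level, and the near V pad touches it at (245,190). But the knob reads about 3 mm behind where the fingers left it, so I'll check how far the knob and jaws really travelled.

Run:
```python
from h import *
ax=np.array([np.cos(1.452),np.sin(1.452)]);C=np.array([.4615,.1348])
for n in('w1','w4','w6'):
    c=dict(np.load(f'pics/{n}.npz'));P=wpts(c);s=(P[...,:2]-C)@ax;t=(P[...,:2]-C)@np.array([-ax[1],ax[0]])
    k=(P[...,2]>.091)&(P[...,2]<.104)&(abs(t)<.014)&(s<-.1)&(s>-.175)
    print(n,'knob',s[k].mean(),s[k].min(),s[k].max(),k.sum())
    z=P[...,2]
    for nm,q in(('near',(s<0)&(s>-.08)),('far',(s>0)&(s<.08))):
        j=q&(z>.098)&(z<.107)&(abs(t)<.03); print('  ',nm,np.percentile(s[j],[2,50,98]).round(4),j.sum())
```

```text
w1 knob -0.13374370507491626 -0.1436002074384311 -0.12522937457598823 154
   near [-0.051  -0.0314 -0.0135] 491
   far [0.0143 0.0408 0.0509] 552
w4 knob -0.16088369228987937 -0.17168083077687632 -0.15242149472660094 179
   near [-0.0775 -0.0579 -0.0399] 587
   far [0.04   0.0591 0.0772] 784
w6 knob -0.1404012484323338 -0.15006403359813672 -0.13090343432049403 187
   near [-0.0576 -0.037  -0.0194] 687
   far [0.0376 0.0492 0.0575] 449
```

Jaws moved in symmetrically: near 19.9 mm, far 19.7 mm, knob 20.5 mm, all within about 1 mm of the fingers' travel. When I relaxed the grip the knob stayed put, so the drag holds the squeeze. The robot is clear, so I'm handing in.

```bash
python3 -c "
from station import ctrl
o=ctrl.get_obs();print(o['time_s'],o['ee_pos'],o['force']);print(ctrl.hand_in())"
```

```text
20.1667 [0.44432608 0.00860857 0.32106118] [ 0.69375137 -0.45420114 -0.60589148]
the job is handed in; nothing more can be done
None
```

The larger white jar is clamped upright on the platform, and I handed the job in at about 20 s. I pulled the knob out about 26.5 mm to its stop and lowered the jar by its lid onto the platform. I then pushed the knob in until the force rose from about 8 N drag to about 18 N. That is slightly over the 16 N snug figure but under the 20 N limit.

Last checks:
- **Position:** the jar's axis measures about 0.5 mm from the platform's centre, and its lid is level within about 0.01 rad.
- **Clamp:** the jaws closed alike, 19.9 mm near and 19.7 mm far. The arm is clear of everything.
- **Disagreement:** in the camera the knob had moved about 1 mm less than the fingers (20.5 mm against 21.5 mm). I put that down to measuring error. The knob did not move when I took the push off.
- **Not checked:** the clamp's hold on the jar after release was inferred from the knob forces, and I did not re-measure the bystanders. The arm's path kept clear of them.

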